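Pull the tall circuit board from the card rack

TASK

In the radio corner's open card rack, one circuit board is clearly taller than the other two. Take it by its top bar, slide it straight up out of its slot and stand it in the long trough of the empty grey service stand, lowering it all the way to the bottom before you let go. Leave the two shorter boards where they are in the rack.

Things in the scene. Friction and masses are not known exactly. Their poses are not given: they have to be found in the camera images.
- tall_board: The board to move: green flat board upright in any one of a card rack's 3 slots, 120 mm long (x), 4 thick (y), 130 tall (z), 140-260 g. Its top 20 mm is an aluminium bar 12 mm thick, 120 long: grip across it. Origin: centre of the underside, 8 mm above the desk. Guides hold its upright edges loosely (1.5 mm play each side, no latch); it slides up freely and is clear of the rack after 55 mm.
- short_board_a: Bystander in another slot, stays there: like the tall board but 80 mm tall (top 88 mm above the desk, 50 mm lower than the tall one's). Same origin and axes. The dark steel rack is fixed to the desk, 143 mm long (along the boards) by 164 mm wide, end walls 62 mm high; its three parallel slots are 50 mm apart.
- short_board_b: Bystander in the remaining slot of the rack, the same as short_board_a; stays there.
- stand: Empty grey plastic stand fixed to the desk: base 190 x 100 x 8 mm with one open-topped upright trough, inside 150 mm long (x), 26 wide (y), 65 deep, walls 8 thick. Origin: centre of the base's underside, on the desk; trough floor 8 mm, rim 73 mm above it. A board let go in it leans on the rim by up to about 20 degrees; either way round will do.
There are look-alikes about, which are no part of the job. Leave any blue look-alike of the stand alone. Leave any purple look-alike of the tall_board alone.

How it is judged (in metres and radians):
On the way, in this order (a step that is already met when the one before it is completed fails the run):
1. the tall board is lifted clear of the rack, upright and in the fingers (height (world z) of tall_board above 0.07 m and angle between tall_board's own z axis and vertical below 0.5 rad and contact force between the fingers and tall_board above 0.5 N), for 0.1 s.
2. the tall board is lowered to within about 15 mm of the trough's floor while still held (z of tall_board in the frame of stand below 0.023 m and y of tall_board in the frame of stand between -0.016 and 0.016 m and x of tall_board in the frame of stand between -0.022 and 0.022 m and contact force between the fingers and tall_board above 0.5 N), for 0.05 s.
At the end, for the whole second after the job is handed in: The tall board stands in the trough within 10 mm of its floor, its underside's centre within 22 mm lengthwise and 16 mm crosswise of the trough's centre, leaning less than 25 degrees, released and at rest; both short boards within 15 mm of where they started (z of tall_board in the frame of stand below 0.018 m and x of tall_board in the frame of stand between -0.022 and 0.022 m and y of tall_board in the frame of stand between -0.016 and 0.016 m and angle between tall_board's own z axis and vertical below 0.45 rad and linear speed of tall_board below 0.03 m/s and distance of each of short_board_a, short_board_b from where it was at the start of the episode below 0.015 m); the robot touches nothing.
It fails at once if a short board is moved by more than 15 mm (distance of any of short_board_a, short_board_b from where it was at the start of the episode above 0.015 m).
It also fails if it takes over 45 s, if anything falls off the work surface, if the arm or the gripper's body presses on something with over 40 N, if the wrist force passes 120 N, or if a joint passes its speed limit or range.

ROBOT

A 6-joint arm with a two-finger parallel gripper is mounted at the origin on the work surface. World frame = base frame: x ahead of the robot, y to its left, z up, the work surface at z = 0. Lengths are in mm, angles in rad, forces in N, time in s.
With the tool pointing down it reaches from about 300 to 775 mm from the base axis. Payload 14.6 kg.
Tool frame: the origin (TCP) lies on the front face of the gripper's body, between the roots of the fingers; the fingertips stand 97 mm ahead of it and the grasp point (between the pads) lies 78 mm ahead of it; z points along the fingers, y is the direction in which the jaws open and shut (so a half turn about z gives the same grasp; the last joint's range is limited). The gripper opens to 94 mm and grips with 3 to 60 N. Pads are 16 mm wide; open, the fingers measure 119 mm over their backs; the gripper's body (75 mm by 177 mm) begins 78 mm behind the grasp point.
Start: joints at [1.036, 0.3, 1.521, -0, 1.321, -0.067], TCP at [248.004, 490.901, 302.646] pointing down, gripper open.
Joint ranges: [-3.03, 3.03], [-0.79, 2.21], [0.23, 2.52], [-1.04, 4.18], [0, 3.07], [-2.55, 2.55]. Speed limits (rad/s): [2.22, 2.22, 2.57, 3.14, 3.14, 3.14].

INTERFACE

Orientations are given as [roll, pitch, yaw] about the fixed x, y, z axes, in that order (R = Rz(yaw) Ry(pitch) Rx(roll)).
In Python, from cell import manip, camera, job gives the robot as it stands.
- The arm moves only by the tool send_rows, never from a script. Its argument "deltas" is a list that holds one entry, the list of rows, each a list of 6 numbers: the shift along the tool's x, y, z scaled (see below), then the turn, a rotation vector about the tool's x, y, z scaled (see below). In form: [[[x, y, z, rx, ry, rz], ...]]. A call has 1 to 10 rows; each row shifts and turns the pose as measured when the row begins, along the tool's axes as they then stand; what a row does not reach is not made up. The controller multiplies each number of a shift by 40 mm and each number of a turn by 0.1 rad. A row lasts 1/10 s, in which the tool goes at most 50 mm and 8.59 degrees, less where a joint would pass 70% of its speed; a pose out of reach is approached as far as the arm can. A call with a number of a shift or a turn outside -1 to 1 is refused whole. A call with a gripper value outside its range is refused whole. "jaw" is the opening, from 0 (shut) to 1 (fully open), set as the call begins (left out, the last holds). The fingers move at their own pace and stop on an object; "grip_force" is the grip in N (left out, the last holds). Time passes only in rows, so rows that do not move let the fingers close. It gives the time, the measured TCP pose, the force and the opening at its end, in the units of the state.
- manip.read_state(): the state, without advancing time (a new reading comes with each control period).
- camera(name): name is "scene" or "top"; returns a dict with "frame" (384x512x3 uint8, red, green, blue), "camera_matrix" (3x3 intrinsics, pixels), "k1" (the pictures are not rectified: a ray, as slopes to the right and down, at radius r is drawn at 1 + k1 r^2 times it, then the intrinsics apply), "position" and "rotation" of the camera in the world. Camera axes: x right, y down, z forward; pixel columns grow to the right and rows downward; lengths in mm; the calibration is good to about 2 mm. A picture is of the moment at which its call begins. There is no depth.
- job.sign_off(): hands the job in, once; it reports no verdict.
The state is a dict: "clock": time; "joints": joint angles; "qd": joint speeds; "effort": joint torques, N m; "eef_pos": TCP position; "eef_rot": TCP orientation; "wrist_force": force on the tool from outside, world axes, zero at the start; "moment": the same for the moment, N m; "finger_gap": finger opening in mm.
Only numpy, scipy, OpenCV 4.12 (cv2) and the standard library are available. Lean on these libraries where they do the work, as an engineer would, in place of code of your own. Each camera call takes 0.05 s, during which the arm holds its last target.

## Working session

There is one attempt and no reset: what is moved stays moved. The work goes in short steps, Python scripts to look and compute and a tool call to move; the robot and the scene stay as the last step left them, time stands still between calls to the robot, and variables do not carry over. Pictures are saved under pics/ and viewed, and the job is handed in when it is done.

Besides the shell and the picture viewer there is one more tool, called after "Emit:" as name(argument=value, ...), one argument or row to a line, values as JSON. send_rows: Moves the arm, as the interface text tells. Shifts and turns lie within -1 to 1; 1 stands for 40 mm of shift or 0.1 rad of turn. Its arguments: {"type":"object","properties":{"deltas":{"type":"array","items":{"type":"array","items":{"type":"array","items":{"type":"number"}}}},"jaw":{"type":"number"},"grip_force":{"type":"number"}},"required":["deltas"]}

```bash
ls; mkdir -p pics
cat > h.py <<'E'
import numpy as np, cv2
from cell import manip, camera, job
def snap(n,fn):
    c=camera(n); np.savez(''+fn+'.npz',**{k:np.array(v) for k,v in c.items()})
    cv2.imwrite('pics/'+fn+'.png',c['frame'][:,:,::-1]); return c
def load(fn): return dict(np.load(''+fn+'.npz'))
def ray(c,uv):
    K=np.array(c['camera_matrix']);k=float(c['k1'])
    uv=np.atleast_2d(np.array(uv,float))
    d=np.array([k,0,0,0,0.])
    p=cv2.undistortPoints(uv.reshape(-1,1,2),K,d).reshape(-1,2)
    R=np.array(c['rotation'])
    v=np.c_[p,np.ones(len(p))]@R.T
    return np.array(c['position']),v
def onz(c,uv,z):
    o,v=ray(c,uv); t=(z-o[2])/v[:,2]; return o+v*t[:,None]
def proj(c,P):
    R=np.array(c['rotation']);q=(np.atleast_2d(P)-np.array(c['position']))@R
    s=q[:,:2]/q[:,2:];r2=(s**2).sum(1,keepdims=True);s=s*(1+float(c['k1'])*r2)
    K=np.array(c['camera_matrix']);return s@K[:2,:2].T+K[:2,2]
E
python3 - <<'E'
from h import *
for n in('scene','top'):
    c=snap(n,n+'0'); print(n,c['position'],c['rotation'],c['camera_matrix'],c['k1'])
print(manip.read_state())
E
```

```text
pics
scene [1090.38429968 -703.46157737  683.83585183] [-2.24747458  0.01624339  0.60807478] [[364.25717354   0.         260.74483714]
 [  0.         364.25717354 184.44162643]
 [  0.           0.           1.        ]] -0.05494406963685701
top [ 390.74775209  -90.21677307 1274.14525669] [-2.95817594e+00  4.93922520e-04 -1.59648205e+00] [[460.97818238   0.         253.133386  ]
 [  0.         460.97818238 195.46241997]
 [  0.           0.           1.        ]] -0.1670071444889048
{'clock': 0.1, 'joints': array([ 1.03642740e+00,  3.00420585e-01,  1.52148783e+00, -9.58924894e-06,
        1.32066302e+00, -6.66077364e-02]), 'qd': array([-1.15216717e-03, -1.63314575e-03,  6.08276668e-04,  2.81013405e-04,
        2.63144806e-03, -6.21447981e-05]), 'effort': array([ 3.13992619e-03, -5.32648194e+01, -3.53288341e+01,  7.09666614e-02,
        2.35524040e-02,  1.74877073e-05]), 'eef_pos': array([247.93646357, 490.81295837, 302.15342951]), 'eef_rot': array([-3.14061542e+00, -5.58783750e-05,  2.67383381e+00]), 'wrist_force': array([-0.08492232,  0.33570736,  1.09563231]), 'moment': array([ 0.01915245,  0.01794194, -0.01166875]), 'finger_gap': 94.23633388203204}
```

```bash
sed -i "s/R=np.array(c\['rotation'\])/R=Rm(c)/" h.py
cat >> h.py <<'E'
from scipy.spatial.transform import Rotation as Ro
def Rm(c): return Ro.from_euler('xyz',np.array(c['rotation'])).as_matrix()
E
python3 - <<'E'
from h import *
for n in('scene0','top0'):
    c=load(n); print(proj(c,[[248,491,302],[400,0,0]]))
E
```

```text
[[260.01292863  23.09922275]
 [213.67468249 161.96487039]]
[[ -8.94020487 346.44565036]
 [220.3328398  277.86390837]]
```

View pics/scene0.png

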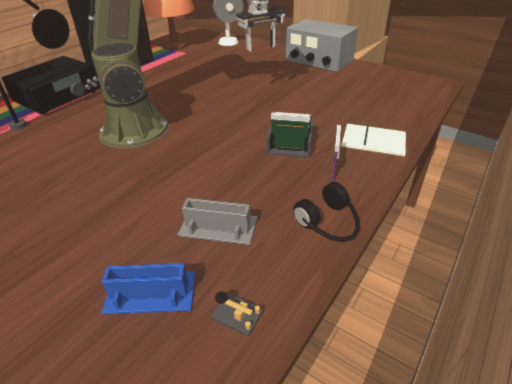

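View pics/top0.png

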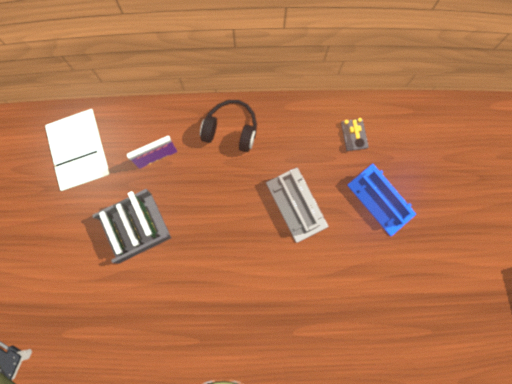

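Scene: rack at (290,133), grey stand at (217,222), blue look-alike at (150,287), and the purple look-alike edge-on at (337,150). Top: rack at (130,225) with three white bars, grey stand at (297,205), blue stand at (382,200), purple board at (152,152). Next I'll enlarge the rack and the stand.

Run:
```python
from h import *
c=load('scene0');t=load('top0')
def crop(f,x0,y0,x1,y1,s): return cv2.resize(f[y0:y1,x0:x1,::-1],None,fx=s,fy=s,interpolation=cv2.INTER_CUBIC)
a=crop(t['frame'],80,180,180,270,4); b=crop(c['frame'],255,100,325,170,5)
d=crop(t['frame'],255,160,335,250,4); e=crop(c['frame'],170,190,260,250,4)
def stack(p,q):
    H=max(p.shape[0],q.shape[0]);z=lambda i:cv2.copyMakeBorder(i,0,H-i.shape[0],0,10,0)
    return np.hstack([z(p),z(q)])
cv2.imwrite('pics/rack.png',stack(a,b));cv2.imwrite('pics/stand.png',stack(d,e))
```

```text
(no output)
```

View pics/rack.png

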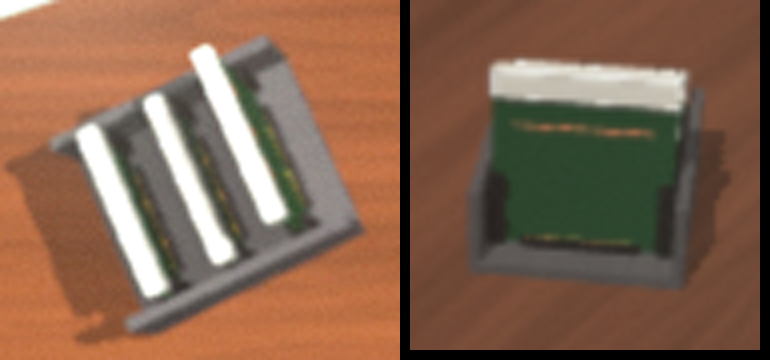

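View pics/stand.png

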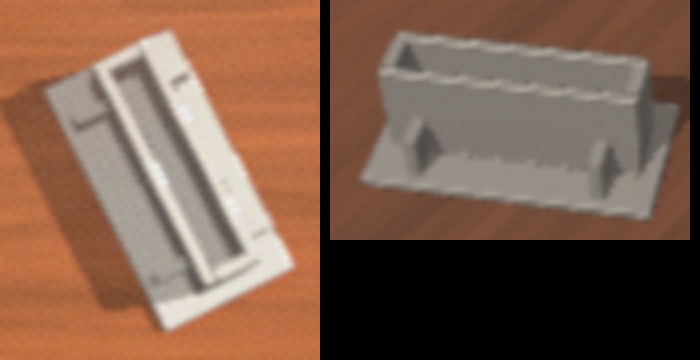

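Three bars in the top view: left (110,233), middle (127,225) and right (139,214). The right one looks longest and is displaced past the rack wall. In the scene view one tall board is in front. Now I'll measure bar lengths at 138 and 88 mm height as a check.

Run:
```python
from h import *
t=load('top0');c=load('scene0')
f=t['frame'].astype(int)
m=((f.min(2)>170)).astype(np.uint8)
m[:, :90]=0;m[:,180:]=0;m[:180]=0;m[275:]=0
n,l,s,ce=cv2.connectedComponentsWithStats(m)
for i in range(1,n):
    if s[i,4]<60: continue
    pts=np.argwhere(l==i)[:,::-1].astype(float)
    r=cv2.minAreaRect(pts.astype(np.float32))
    print('px',ce[i],r[1],s[i,4])
    for z in(138,88):
        P=onz(t,pts,z)[:,:2];w=P.mean(0);e,V=np.linalg.eigh(np.cov((P-w).T));d=V[:,1]
        q=(P-w)@d
        print(z,w.round(1),'len(std)',round(np.sqrt(12*e[1]),1),'wid',round(np.sqrt(12*e[0]),1),'yaw',round(np.arctan2(d[1],d[0]),3),'ends mid',(w+d*(q.max()+q.min())/2).round(1))
# scene: bar of tall
f=c['frame'].astype(int)
m=((f.min(2)>150)).astype(np.uint8);m[:,:262]=0;m[:,318:]=0;m[:105]=0;m[145:]=0
pts=np.argwhere(m)[:,::-1].astype(float);print('scene bar',len(pts),pts.min(0),pts.max(0))
for p in [(270,113),(311,114.5),(270,119.5),(310,121)]:
    print(p,[onz(c,p,z)[0].round(0) for z in(138,118)])
```

```text
px [139.09868421 213.14802632] (47.5134162902832, 6.419031143188477) 304
138 [563.8 193. ] len(std) 122.9 wid 16.1 yaw -2.71 ends mid [564.6 193.4]
88 [571.4 205.5] len(std) 128.3 wid 16.8 yaw -2.71 ends mid [572.2 205.9]
px [126.42629482 224.71713147] (45.24093246459961, 6.280506610870361) 251
138 [535.1 225.1] len(std) 118.2 wid 14.1 yaw -2.704 ends mid [536.9 226. ]
88 [541.5 239. ] len(std) 123.4 wid 14.7 yaw -2.704 ends mid [543.3 239.9]
px [109.74315068 232.0890411 ] (45.694271087646484, 6.6675705909729) 292
138 [517.2 268. ] len(std) 117.5 wid 16.3 yaw -2.71 ends mid [517.5 268.1]
88 [522.8 283.7] len(std) 122.7 wid 17.0 yaw -2.71 ends mid [523.1 283.9]
scene bar 277 [271. 112.] [309. 121.]
(270, 113) [array([512., 163., 138.]), array([491., 194., 118.])]
(311, 114.5) [array([626., 225., 138.]), array([609., 259., 118.])]
(270, 119.5) [array([536., 127., 138.]), array([516., 158., 118.])]
(310, 121) [array([643., 187., 138.]), array([627., 219., 118.])]
```

The right bar is the tall board: placed at z=138, its length is 123 mm and its spacing to the neighbours at z=88 is about 50 mm, as it should be. Now the stand.

Run:
```python
from h import *
t=load('top0');c=load('scene0')
def stats(n,P):
    P=P[:,:2];print(n,P.round(0).tolist(),'mid',P.mean(0).round(1),'sides',[round(np.linalg.norm(P[i]-P[(i+1)%4])) for i in range(4)],'yaw',[round(np.arctan2(*(P[a]-P[b])[::-1]),3) for a,b in((1,2),(0,3))])
q=np.array([(44,90),(170,30),(295,266),(165,330)])/4+[255,160]-.4
stats('base8',onz(t,q,8))
r=np.array([(96,68),(147,38),(249,258),(200,288)])/4+[255,160]-.4
stats('rim73',onz(t,r,73))
s=np.array([(402,32),(648,60),(636,102),(382,72)]);s=(s-[330,0])/4+[170,190]-.4
stats('scene rim73',onz(c,s,73))
s=np.array([(360,182),(650,217),(680,105)]);s=(s-[330,0])/4+[170,190]-.4
P=onz(c,s,4);print(P.round(0), 'mid',(P[0]+P[2])/2)
f=t['frame'].astype(int)
m=((f.max(2)-f.min(2)<35)&(f.max(2)>75)).astype(np.uint8);m[:,:255]=0;m[:,335:]=0;m[:160]=0;m[250:]=0
m=cv2.morphologyEx(m,cv2.MORPH_CLOSE,np.ones((5,5)))
cs=max(cv2.findContours(m,0,1)[0],key=cv2.contourArea);R=cv2.minAreaRect(cs);print(R)
stats('maskbase',onz(t,cv2.boxPoints(R),8))
print(proj(t,[[0,0,0]]))
st=manip.read_state();print(st['eef_pos'],st['eef_rot'])
```

```text
base8 [[663.0, -132.0], [704.0, -222.0], [534.0, -302.0], [492.0, -210.0]] mid [ 598.2 -216.4] sides [99, 188, 101, 188] yaw [np.float64(0.438), np.float64(0.429)]
rim73 [[663.0, -165.0], [683.0, -200.0], [533.0, -261.0], [514.0, -228.0]] mid [ 598.  -213.2] sides [40, 162, 38, 162] yaw [np.float64(0.387), np.float64(0.399)]
scene rim73 [[522.0, -234.0], [670.0, -167.0], [686.0, -202.0], [538.0, -269.0]] mid [ 603.7 -218.2] sides [162, 39, 163, 39] yaw [np.float64(2.013), np.float64(2.007)]
[[ 538. -304.    4.]
 [ 709. -224.    4.]
 [ 667. -131.    4.]] mid [ 602.20812631 -217.66629784    4.        ]
((296.4000549316406, 204.30001831054688), (67.08203887939453, 35.329872131347656), 63.43495178222656)
maskbase [[663.0, -132.0], [706.0, -223.0], [533.0, -299.0], [492.0, -209.0]] mid [ 598.4 -215.5] sides [101, 189, 99, 187] yaw [np.float64(0.415), np.float64(0.426)]
[[223.54327953 425.69622821]]
[247.93646357 490.81295837 302.15342951] [-3.14061542e+00 -5.58783750e-05  2.67383381e+00]
```

```bash
cat >> h.py <<'E'
def plan(tgt,yaw,n):
    """n equal rows toward target pos, yaw (tool down); prints tool-frame rows"""
    s=manip.read_state();p=np.array(s['eef_pos']);R=Ro.from_euler('xyz',s['eef_rot'])
    Rt=Ro.from_euler('xyz',[np.pi,0,yaw])
    rv=(R.inv()*Rt).as_rotvec(); print('now',p.round(1),np.round(s['eef_rot'],3),'gap',round(s['finger_gap'],1),'F',np.round(s['wrist_force'],1),'err',(np.array(tgt)-p).round(1),'rv',rv.round(3))
    d=(np.array(tgt)-p)/n
    for k in range(n):
        Rk=R*Ro.from_rotvec(rv*k/n)
        print((Rk.inv().apply(d)/40).round(2).tolist(),(rv/n/.1).round(2).tolist())
E
python3 -c "
from h import *
plan([565,195,302],-2.71,12)"
```

```text
now [247.9 490.8 302.2] [-3.141 -0.     2.674] gap 94.2 F [-0.1  0.3  1.1] err [ 3.171e+02 -2.958e+02 -2.000e-01] rv [-0.001 -0.    -0.899]
[-0.87, -0.25, 0.0] [-0.0, -0.0, -0.75]
[-0.85, -0.32, 0.0] [-0.0, -0.0, -0.75]
[-0.82, -0.38, 0.0] [-0.0, -0.0, -0.75]
[-0.79, -0.44, 0.0] [-0.0, -0.0, -0.75]
[-0.75, -0.5, 0.0] [-0.0, -0.0, -0.75]
[-0.71, -0.55, 0.0] [-0.0, -0.0, -0.75]
[-0.67, -0.6, 0.0] [-0.0, -0.0, -0.75]
[-0.62, -0.65, 0.0] [-0.0, -0.0, -0.75]
[-0.57, -0.7, 0.0] [-0.0, -0.0, -0.75]
[-0.52, -0.74, 0.0] [-0.0, -0.0, -0.75]
[-0.46, -0.78, 0.0] [-0.0, -0.0, -0.75]
[-0.4, -0.81, 0.0] [-0.0, -0.0, -0.75]
```

Emit:
send_rows(
  deltas=[
    [[-0.87,-0.25,0,0,0,-0.75],[-0.85,-0.32,0,0,0,-0.75],[-0.82,-0.38,0,0,0,-0.75],[-0.79,-0.44,0,0,0,-0.75],[-0.75,-0.5,0,0,0,-0.75],[-0.71,-0.55,0,0,0,-0.75],[-0.67,-0.6,0,0,0,-0.75],[-0.62,-0.65,0,0,0,-0.75],[-0.57,-0.7,0,0,0,-0.75]],
  ],
  jaw=1,
)

```text
clock: 1.0
eef_pos: [493.0, 265.1, 299.4]
eef_rot: [-3.139, -0.006, -2.902]
wrist_force: [-0.6, 0.5, 0.5]
finger_gap: 93.6
```

```bash
python3 -c "
from h import *
plan([565,195,302],-2.71,6)"
```

```text
now [493.  265.1 299.4] [-3.139 -0.006 -2.902] gap 93.6 F [-0.6  0.5  0.5] err [ 72.  -70.1   2.6] rv [-0.002 -0.006 -0.192]
[-0.22, -0.35, -0.01] [-0.0, -0.01, -0.32]
[-0.21, -0.36, -0.01] [-0.0, -0.01, -0.32]
[-0.2, -0.37, -0.01] [-0.0, -0.01, -0.32]
[-0.19, -0.37, -0.01] [-0.0, -0.01, -0.32]
[-0.18, -0.38, -0.01] [-0.0, -0.01, -0.32]
[-0.16, -0.39, -0.01] [-0.0, -0.01, -0.32]
```

Emit:
send_rows(
  deltas=[
    [[-0.22,-0.35,-0.01,0,0,-0.32],[-0.21,-0.36,-0.01,0,0,-0.32],[-0.2,-0.37,-0.01,0,0,-0.32],[-0.19,-0.37,-0.01,0,0,-0.32],[-0.18,-0.38,-0.01,0,0,-0.32],[-0.16,-0.39,-0.01,0,0,-0.32],[0,0,0,0,0,0]],
  ],
)

```text
clock: 1.7
eef_pos: [570.3, 188.4, 298.5]
eef_rot: [-3.14, -0.012, -2.705]
wrist_force: [-0.7, -0.2, 0.1]
finger_gap: 93.8
```

```bash
python3 -c "
from h import *
plan([565,195,302],-2.71,2)
t=snap('top','top1');c=snap('scene','scene1')
s=manip.read_state()
a=cv2.resize(t['frame'][170:280,80:200,::-1],None,fx=3.3,fy=3.3,interpolation=2)
b=cv2.resize(c['frame'][60:170,230:350,::-1],None,fx=3.3,fy=3.3,interpolation=2)
cv2.imwrite('pics/c1.png',np.hstack([a,b]))"
```

```text
now [570.3 188.4 298.5] [-3.14  -0.012 -2.705] gap 93.8 F [-0.7 -0.2  0.1] err [-5.3  6.6  3.5] rv [-0.001 -0.012  0.005]
[0.03, 0.1, -0.04] [-0.01, -0.06, 0.03]
[0.03, 0.1, -0.04] [-0.01, -0.06, 0.03]
```

View pics/c1.png

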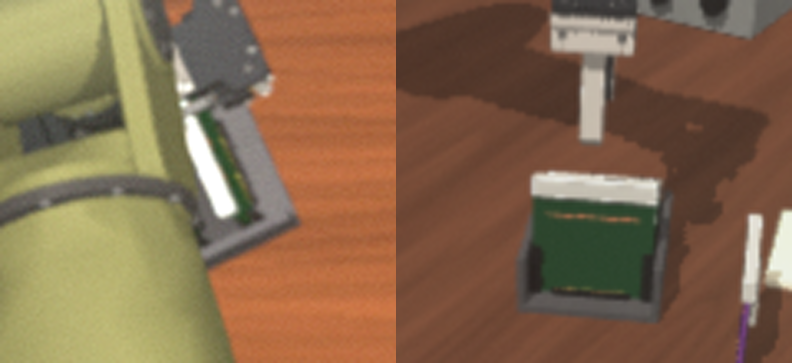

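The gripper is above the tall board, with the near finger at (592,100) in the right crop and the board centred at about x=597. Now I'll descend while correcting the offset.

```bash
python3 -c "
from h import *
plan([565,195,235],-2.71,4)"
```

```text
now [569.2 189.7 298.6] [-3.141 -0.012 -2.705] gap 93.8 F [ 0.6  0.2 -0.5] err [ -4.2   5.3 -63.6] rv [-0.001 -0.012  0.005]
[0.01, 0.04, 0.4] [-0.0, -0.03, 0.01]
[0.01, 0.04, 0.4] [-0.0, -0.03, 0.01]
[0.01, 0.04, 0.4] [-0.0, -0.03, 0.01]
[0.01, 0.04, 0.4] [-0.0, -0.03, 0.01]
```

Emit:
send_rows(
  deltas=[
    [[0.01,0.04,0.4,0,-0.03,0.01],[0.01,0.04,0.4,0,-0.03,0.01],[0.01,0.04,0.4,0,-0.03,0.01],[0.01,0.04,0.4,0,-0.03,0.01],[0,0,0,0,0,0]],
  ],
)

```text
clock: 2.3
eef_pos: [561.3, 198.7, 233.0]
eef_rot: [-3.141, 0.001, -2.71]
wrist_force: [0.7, -0.4, 0.0]
finger_gap: 94.0
```

```bash
python3 -c "
from h import *
plan([565,195,205],-2.71,3)"
```

```text
now [561.3 198.7 233. ] [-3.141e+00  1.000e-03 -2.710e+00] gap 94.0 F [ 0.7 -0.4  0. ] err [  3.7  -3.7 -28. ] rv [-0.     0.001 -0.   ]
[-0.01, -0.04, 0.23] [-0.0, 0.0, -0.0]
[-0.01, -0.04, 0.23] [-0.0, 0.0, -0.0]
[-0.01, -0.04, 0.23] [-0.0, 0.0, -0.0]
```

Emit:
send_rows(
  deltas=[
    [[-0.01,-0.04,0.23,0,0,0],[-0.01,-0.03,0.22,0,0,0],[0,-0.02,0.2,0,0,0],[0,0,0,0,0,0],[0,0,0,0,0,0]],
  ],
)

```text
clock: 2.8
eef_pos: [563.6, 196.6, 207.0]
eef_rot: [-3.141, 0.003, -2.71]
wrist_force: [1.2, 0.2, -1.1]
finger_gap: 93.7
```

```bash
python3 -c "
from h import *
plan([565,195,205],-2.71,1)
c=snap('scene','scene2')
b=cv2.resize(c['frame'][70:170,240:340,::-1],None,fx=5,fy=5,interpolation=2)
cv2.imwrite('pics/c2.png',b)"
```

```text
now [563.6 196.6 207. ] [-3.141e+00  3.000e-03 -2.710e+00] gap 93.7 F [ 1.2  0.2 -1.1] err [ 1.4 -1.6 -2. ] rv [-0.001  0.003 -0.   ]
[-0.01, -0.05, 0.05] [-0.01, 0.03, -0.0]
```

View pics/c2.png

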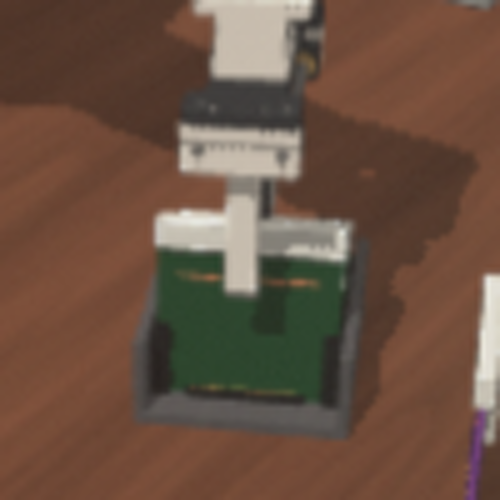

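The fingers straddle the bar near its middle, with the near finger at (242,240) and the bar spanning x 155–350. I'll nudge the last offset and close.

Emit:
send_rows(
  deltas=[
    [[0,-0.03,0.03,0,0.02,0],[0,0,0,0,0,0],[0,0,0,0,0,0],[0,0,0,0,0,0],[0,0,0,0,0,0],[0,0,0,0,0,0],[0,0,0,0,0,0],[0,0,0,0,0,0]],
  ],
  jaw=0,
  grip_force=25,
)

```text
clock: 3.65
eef_pos: [564.5, 195.4, 206.8]
eef_rot: [-3.141, 0.003, -2.71]
wrist_force: [-1.0, -0.8, -1.9]
finger_gap: 33.4
```

Emit:
send_rows(
  deltas=[
    [[0,0,0,0,0,0],[0,0,0,0,0,0],[0,0,0,0,0,0],[0,0,0,0,0,0],[0,0,0,0,0,0],[0,0,0,0,0,0]],
  ],
)

```text
clock: 4.25
eef_pos: [564.6, 195.2, 206.8]
eef_rot: [-3.14, 0.003, -2.71]
wrist_force: [0.7, -0.4, 0.2]
finger_gap: 11.9
```

Emit:
send_rows(
  deltas=[
    [[0,0,-0.1,0,0,0],[0,0,-0.2,0,0,0],[0,0,-0.3,0,0,0],[0,0,-0.3,0,0,0],[0,0,-0.3,0,0,0]],
  ],
)

```text
clock: 4.75
eef_pos: [564.0, 195.2, 257.3]
eef_rot: [-3.141, 0.0, -2.71]
wrist_force: [0.2, 0.8, -2.0]
finger_gap: 12.1
```

```bash
python3 -c "
from h import *
plan([564.6,195.2,340],-2.71,5)
c=snap('scene','scene3')
b=cv2.resize(c['frame'][50:170,230:350,::-1],None,fx=4,fy=4,interpolation=2)
cv2.imwrite('pics/c3.png',b)"
```

```text
now [564.  195.2 257.3] [-3.141  0.    -2.71 ] gap 12.1 F [ 0.2  0.8 -2. ] err [ 0.6  0.  82.7] rv [-0.001  0.    -0.   ]
[-0.0, -0.0, -0.41] [-0.0, 0.0, -0.0]
[-0.0, -0.0, -0.41] [-0.0, 0.0, -0.0]
[-0.0, -0.0, -0.41] [-0.0, 0.0, -0.0]
[-0.0, -0.0, -0.41] [-0.0, 0.0, -0.0]
[-0.0, -0.0, -0.41] [-0.0, 0.0, -0.0]
```

View pics/c3.png

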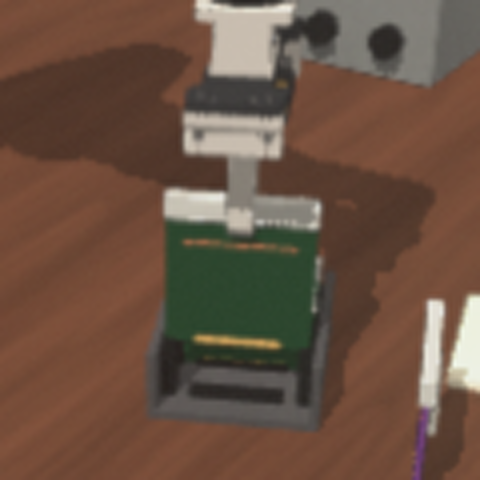

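The board is rising upright in the fingers; the finger is at x=241 and the bar's centre at about 242. Continuing up.

Emit:
send_rows(
  deltas=[
    [[0,0,-0.4,0,0,0],[0,0,-0.4,0,0,0],[0,0,-0.4,0,0,0],[0,0,-0.4,0,0,0],[0,0,-0.3,0,0,0],[0,0,-0.1,0,0,0],[0,0,0,0,0,0]],
  ],
)

```text
clock: 5.5
eef_pos: [563.7, 195.5, 346.4]
eef_rot: [-3.14, 0.007, -2.71]
wrist_force: [0.5, 0.1, -1.4]
finger_gap: 12.1
```

```bash
python3 -c "
from h import *
plan([601,-217,340],-2.71,14)"
```

```text
now [563.7 195.5 346.4] [-3.14   0.007 -2.71 ] gap 12.1 F [ 0.5  0.1 -1.4] err [  37.3 -412.5   -6.4] rv [-0.001  0.007 -0.   ]
[0.25, -0.7, 0.01] [-0.0, 0.0, -0.0]
[0.25, -0.7, 0.01] [-0.0, 0.0, -0.0]
[0.25, -0.7, 0.01] [-0.0, 0.0, -0.0]
[0.25, -0.7, 0.01] [-0.0, 0.0, -0.0]
[0.25, -0.7, 0.01] [-0.0, 0.0, -0.0]
[0.25, -0.7, 0.01] [-0.0, 0.0, -0.0]
[0.25, -0.7, 0.01] [-0.0, 0.0, -0.0]
[0.25, -0.7, 0.01] [-0.0, 0.0, -0.0]
[0.25, -0.7, 0.01] [-0.0, 0.0, -0.0]
[0.25, -0.7, 0.01] [-0.0, 0.0, -0.0]
[0.25, -0.7, 0.01] [-0.0, 0.0, -0.0]
[0.25, -0.7, 0.01] [-0.0, 0.0, -0.0]
[0.25, -0.7, 0.01] [-0.0, 0.0, -0.0]
[0.25, -0.7, 0.01] [-0.0, 0.0, -0.0]
```

Ramp up gently to avoid swinging the board in the grip.

Emit:
send_rows(
  deltas=[
    [[0.1,-0.3,0,0,0,0],[0.2,-0.5,0,0,0,0],[0.25,-0.7,0,0,0,0],[0.25,-0.7,0,0,0,0],[0.25,-0.7,0,0,0,0],[0.25,-0.7,0,0,0,0],[0.25,-0.7,0,0,0,0],[0.25,-0.7,0,0,0,0],[0.25,-0.7,0,0,0,0],[0.25,-0.7,0,0,0,0]],
  ],
)

```text
clock: 6.5
eef_pos: [585.7, -90.0, 337.6]
eef_rot: [3.138, -0.005, -2.707]
wrist_force: [-0.1, 0.8, -0.9]
finger_gap: 12.0
```

```bash
python3 -c "
from h import *
plan([601,-217,340],-2.71,5)"
```

```text
now [585.7 -90.  337.6] [ 3.138 -0.005 -2.707] gap 12.0 F [-0.1  0.8 -0.9] err [  15.3 -127.     2.4] rv [ 0.003 -0.005  0.003]
[0.2, -0.61, -0.01] [0.01, -0.01, 0.01]
[0.2, -0.61, -0.01] [0.01, -0.01, 0.01]
[0.2, -0.61, -0.01] [0.01, -0.01, 0.01]
[0.2, -0.61, -0.01] [0.01, -0.01, 0.01]
[0.2, -0.61, -0.01] [0.01, -0.01, 0.01]
```

Emit:
send_rows(
  deltas=[
    [[0.2,-0.6,-0.01,0.01,0,0],[0.2,-0.6,-0.01,0.01,0,0],[0.2,-0.6,-0.01,0.01,0,0.01],[0.2,-0.5,-0.01,0,0,0],[0.1,-0.3,0,0,0,0],[0,-0.1,0,0,0,0],[0,0,0,0,0,0],[0,0,0,0,0,0]],
  ],
)

```text
clock: 7.3
eef_pos: [595.2, -215.4, 332.5]
eef_rot: [3.135, -0.012, -2.714]
wrist_force: [-1.0, 0.4, -1.1]
finger_gap: 11.5
```

```bash
python3 -c "
from h import *
plan([601,-217,340],-2.71,1)
t=snap('top','top4');c=snap('scene','scene4')
plan([601,-217,340],-2.71,1)
a=cv2.resize(t['frame'][130:270,220:360,::-1],None,fx=2.8,fy=2.8,interpolation=2)
b=cv2.resize(c['frame'][110:250,150:290,::-1],None,fx=2.8,fy=2.8,interpolation=2)
cv2.imwrite('pics/c4.png',np.hstack([a,b]))"
```

```text
now [ 595.2 -215.4  332.5] [ 3.135 -0.012 -2.714] gap 11.5 F [-1.   0.4 -1.1] err [ 5.8 -1.6  7.5] rv [ 0.007 -0.012 -0.004]
[-0.11, -0.09, -0.19] [0.07, -0.12, -0.04]
now [ 595.3 -215.2  332.7] [ 3.135 -0.012 -2.713] gap 11.8 F [-0.5  0.1 -1.4] err [ 5.7 -1.8  7.3] rv [ 0.006 -0.012 -0.003]
[-0.11, -0.1, -0.18] [0.06, -0.12, -0.03]
```

View pics/c4.png

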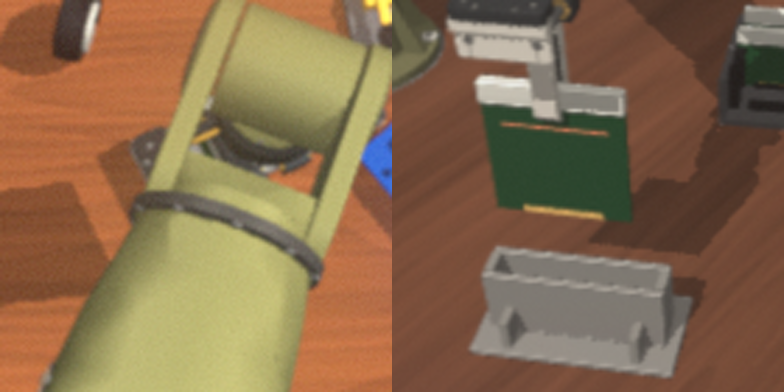

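The top view is blocked by the arm. In the scene view the board hangs over the trough, with bottom corners at about (497,205) and (632,220) in the crop. I'll measure its bottom edge against the trough in this same camera.

Run:
```python
from h import *
c=load('scene4')
b=cv2.resize(c['frame'][130:245,165:275,::-1],None,fx=6,fy=5.2,interpolation=2)
b=cv2.resize(c['frame'][130:230,170:260,::-1],None,fx=6,fy=6,interpolation=2)
cv2.imwrite('pics/c5.png',b)
f=c['frame'].astype(int)
m=((f[:,:,1]>f[:,:,0]+12)).astype(np.uint8);m[:,:170]=0;m[:,250:]=0;m[:130]=0
k=max(cv2.findContours(m,0,1)[0],key=cv2.contourArea)
ap=cv2.approxPolyDP(k,3,True).reshape(-1,2);print(ap.tolist())
```

```text
[[183, 148], [188, 182], [234, 188], [232, 152], [212, 151], [228, 157], [218, 159], [189, 156], [188, 152], [203, 153]]
```

View pics/c5.png

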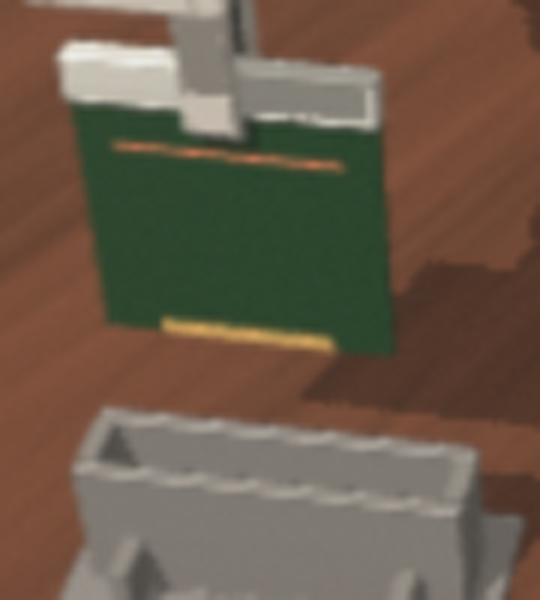

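Run:
```python
from h import *
c=load('scene4')
o=lambda L:np.array(L)/6+[170,130]-.42
z0=8+332.7-206.8
B=onz(c,o([(106,325),(394,354)]),z0);print('bottom front edge',z0,B.round(1).tolist(),B.mean(0).round(1),np.linalg.norm(B[0]-B[1]),np.arctan2(*(B[1]-B[0])[[1,0]]))
r=onz(c,o([(108,410),(477,450),(463,513),(76,468)]),73);print('rim',r.round(1).tolist(),r.mean(0).round(1),[np.linalg.norm(r[i]-r[i-1]).round(1) for i in range(4)],np.arctan2(*(r[1]-r[0])[[1,0]]),np.arctan2(*(r[2]-r[3])[[1,0]]))
x=np.array([np.cos(.43),np.sin(.43)]);y=np.array([-x[1],x[0]])
n=B.mean(0)[:2]-2*-y   # front face is 2mm on camera (-y) side
d=r.mean(0)[:2]-n;print('needed board->trough: long',d@x,'cross',d@y,'world',d)
# predicted from tcp
s=manip.read_state();R=Ro.from_euler('xyz',s['eef_rot']).as_matrix();p=s['eef_pos']+R@[0,0,332.7-z0];print('kin bottom',p)
q=r.mean(0)-[*(0,0),0];print(q)
print(proj(c,[[*p]]))
```

```text
bottom front edge 133.89999999999998 [[541.3, -243.6, 133.9], [650.3, -193.2, 133.9]] [ 595.8 -218.4  133.9] 120.07464242191769 0.43363779623356613
rim [[522.3, -235.1, 73.0], [669.4, -167.3, 73.0], [687.3, -201.2, 73.0], [537.1, -269.6, 73.0]] [ 604.  -218.3   73. ] [np.float64(37.6), np.float64(162.0), np.float64(38.3), np.float64(165.1)] 0.43175780836916744 0.42758831609796916
needed board->trough: long 7.524283425347335 cross -5.360223293448031 world [ 9.07383651 -1.73560532]
kin bottom [ 592.65743703 -214.96390437  133.93207745]
[ 604.0267276  -218.29595588   73.        ]
[[210.91798743 184.93466861]]
```

Needed shift is about (+9,−2) mm in the world. The measured board sits within 3 mm of the kinematics and both yaws are 0.43. Aim for TCP (601.5,−217), vertical.

```bash
python3 -c "
from h import *
plan([601.5,-217,300],-2.71,3)"
```

```text
now [ 595.3 -215.2  332.7] [ 3.135 -0.012 -2.713] gap 11.8 F [-0.5  0.1 -1.4] err [  6.2  -1.8 -32.7] rv [ 0.006 -0.012 -0.003]
[-0.04, -0.04, 0.27] [0.02, -0.04, -0.01]
[-0.04, -0.04, 0.27] [0.02, -0.04, -0.01]
[-0.04, -0.04, 0.27] [0.02, -0.04, -0.01]
```

Emit:
send_rows(
  deltas=[
    [[-0.04,-0.04,0.27,0.02,-0.04,-0.01],[-0.04,-0.04,0.27,0.02,-0.04,-0.01],[-0.04,-0.03,0.2,0.02,-0.03,-0.01],[0,0,0,0,0,0],[0,0,0,0,0,0]],
  ],
)

```text
clock: 7.9
eef_pos: [601.9, -215.4, 299.7]
eef_rot: [3.141, -0.0, -2.708]
wrist_force: [-0.4, 0.3, -1.2]
finger_gap: 11.8
```

```bash
python3 -c "
from h import *
plan([601.5,-217,285],-2.71,2)
c=snap('scene','scene6')
b=cv2.resize(c['frame'][130:230,170:260,::-1],None,fx=6,fy=6,interpolation=2)
cv2.imwrite('pics/c6.png',b)"
```

```text
now [ 601.9 -215.4  299.7] [ 3.141 -0.    -2.708] gap 11.8 F [-0.4  0.3 -1.2] err [ -0.4  -1.6 -14.7] rv [ 0.001 -0.     0.002]
[0.01, -0.02, 0.18] [0.0, -0.0, 0.01]
[0.01, -0.02, 0.18] [0.0, -0.0, 0.01]
```

View pics/c6.png

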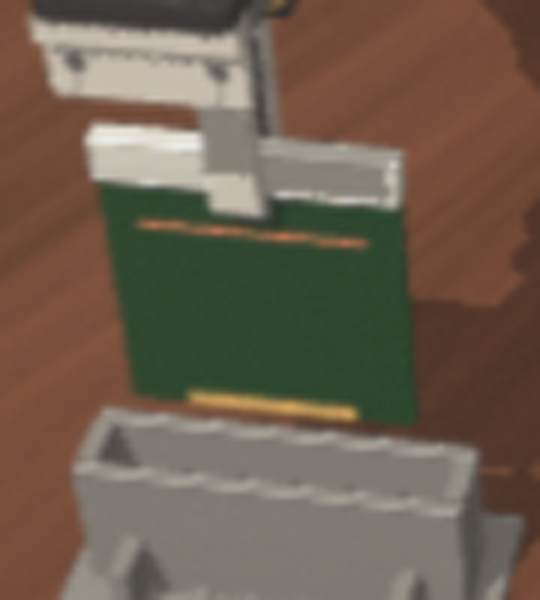

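The board's bottom edge, (132,395)–(416,425), is above the trough mouth, x 76–477. Lower to just above the rim and measure again.

Emit:
send_rows(
  deltas=[
    [[0,-0.03,0.2,0,0,0],[0,-0.01,0.2,0,0,0],[0,0,0.05,0,0,0],[0,0,0,0,0,0]],
  ],
)

```text
clock: 8.35
eef_pos: [602.6, -217.1, 280.5]
eef_rot: [3.141, 0.0, -2.708]
wrist_force: [-0.3, -1.6, -2.0]
finger_gap: 11.5
```

```bash
python3 -c "
from h import *
plan([601.5,-217,206],-2.71,6)
c=snap('scene','scene7')
b=cv2.resize(c['frame'][130:230,170:260,::-1],None,fx=6,fy=6,interpolation=2)
cv2.imwrite('pics/c7.png',b)"
```

```text
now [ 602.6 -217.1  280.5] [ 3.141  0.    -2.708] gap 11.5 F [-0.3 -1.6 -2. ] err [ -1.1   0.1 -74.5] rv [0.    0.    0.002]
[0.0, 0.0, 0.31] [0.0, 0.0, 0.0]
[0.0, 0.0, 0.31] [0.0, 0.0, 0.0]
[0.0, 0.0, 0.31] [0.0, 0.0, 0.0]
[0.0, 0.0, 0.31] [0.0, 0.0, 0.0]
[0.0, 0.0, 0.31] [0.0, 0.0, 0.0]
[0.0, 0.0, 0.31] [0.0, 0.0, 0.0]
```

View pics/c7.png

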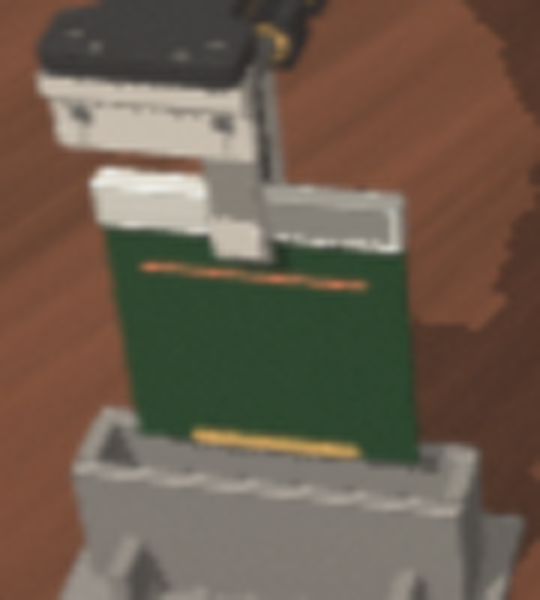

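Projected to rim height, the board's bottom is centred at about (277,463) and the rim's centre is (281,460), so it is well aligned. Inserting.

Emit:
send_rows(
  deltas=[
    [[0,0,0.2,0,0,0],[0,0,0.25,0,0,0],[0,0,0.25,0,0,0],[0,0,0.25,0,0,0],[0,0,0.25,0,0,0]],
  ],
)

```text
clock: 8.9
eef_pos: [602.8, -217.1, 229.9]
eef_rot: [-3.14, 0.001, -2.708]
wrist_force: [-0.3, 0.2, -1.4]
finger_gap: 11.8
```

```bash
python3 -c "
from h import *
plan([602,-217,206.8],-2.71,2)"
```

```text
now [ 602.8 -217.1  229.9] [-3.140e+00  1.000e-03 -2.708e+00] gap 11.8 F [-0.3  0.2 -1.4] err [ -0.8   0.1 -23.1] rv [-0.001  0.001  0.002]
[0.01, 0.01, 0.29] [-0.01, 0.01, 0.01]
[0.01, 0.01, 0.29] [-0.01, 0.01, 0.01]
```

Emit:
send_rows(
  deltas=[
    [[0,0,0.2,0,0,0],[0,0,0.15,0,0,0],[0,0,0.1,0,0,0],[0,0,0.05,0,0,0],[0,0,0,0,0,0]],
  ],
)

```text
clock: 9.4
eef_pos: [602.6, -217.4, 207.2]
eef_rot: [-3.141, 0.0, -2.708]
wrist_force: [0.2, -0.1, -1.5]
finger_gap: 12.0
```

Emit:
send_rows(
  deltas=[
    [[0,0,0.04,0,0,0],[0,0,0,0,0,0],[0,0,0,0,0,0]],
  ],
)

```text
clock: 9.7
eef_pos: [603.0, -217.8, 207.4]
eef_rot: [-3.138, 0.002, -2.708]
wrist_force: [-0.2, 0.6, -1.2]
finger_gap: 11.8
```

```bash
python3 -c "
from h import *
s=manip.read_state();print(s['eef_pos'],s['wrist_force'])
c=snap('scene','scene8')
b=cv2.resize(c['frame'][130:230,170:260,::-1],None,fx=6,fy=6,interpolation=2)
cv2.imwrite('pics/c8.png',b)"
```

```text
[ 603.01894384 -217.79353172  207.43789441] [-0.20096094  0.57262045 -1.23690035]
```

View pics/c8.png

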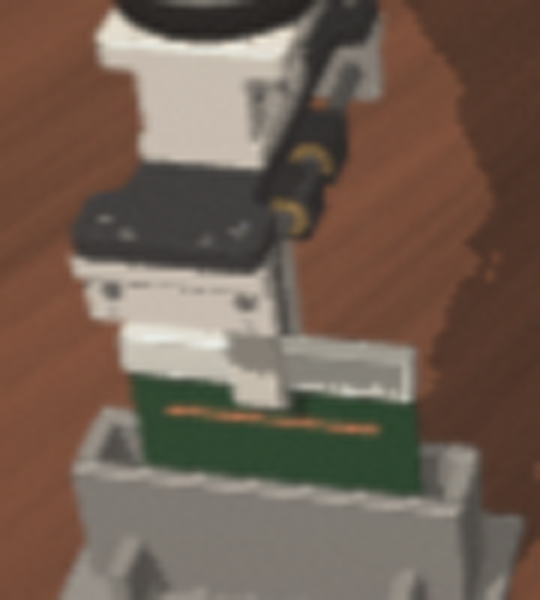

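The board is in the trough, centred in the mouth. Now a small extra press to confirm it is on the floor.

Emit:
send_rows(
  deltas=[
    [[0,0,0.08,0,0,0],[0,0,0.08,0,0,0]],
  ],
)

```text
clock: 9.95
eef_pos: [604.0, -219.1, 206.5]
eef_rot: [-3.132, 0.006, -2.708]
wrist_force: [-10.6, -1.0, 29.3]
finger_gap: 11.9
```

29 N upward, so the board is on the floor. I'll relax slightly and open the jaws.

Emit:
send_rows(
  deltas=[
    [[0,0,-0.02,0,0,0],[0,0,0,0,0,0]],
  ],
)

```text
clock: 10.15
eef_pos: [604.2, -219.3, 208.3]
eef_rot: [-3.13, 0.007, -2.708]
wrist_force: [-0.1, 0.4, -1.1]
finger_gap: 11.5
```

Emit:
send_rows(
  deltas=[
    [[0,0,0,0,0,0],[0,0,0,0,0,0],[0,0,0,0,0,0],[0,0,0,0,0,0],[0,0,0,0,0,0],[0,0,0,0,0,0],[0,0,0,0,0,0],[0,0,0,0,0,0],[0,0,0,0,0,0],[0,0,0,0,0,0]],
  ],
  jaw=1,
)

```text
clock: 11.15
eef_pos: [604.2, -218.9, 207.0]
eef_rot: [-3.132, 0.006, -2.708]
wrist_force: [-0.2, 0.3, 0.6]
finger_gap: 88.5
```

```bash
python3 -c "
from h import *
s=manip.read_state();print(s['eef_pos'],s['wrist_force'],s['finger_gap'])
c=snap('scene','scene9')
b=cv2.resize(c['frame'][130:230,170:260,::-1],None,fx=6,fy=6,interpolation=2)
cv2.imwrite('pics/c9.png',b)"
```

```text
[ 604.15350366 -218.91256031  207.04190889] [-0.23782159  0.3277308   0.61476607] 88.46316037211317
```

View pics/c9.png

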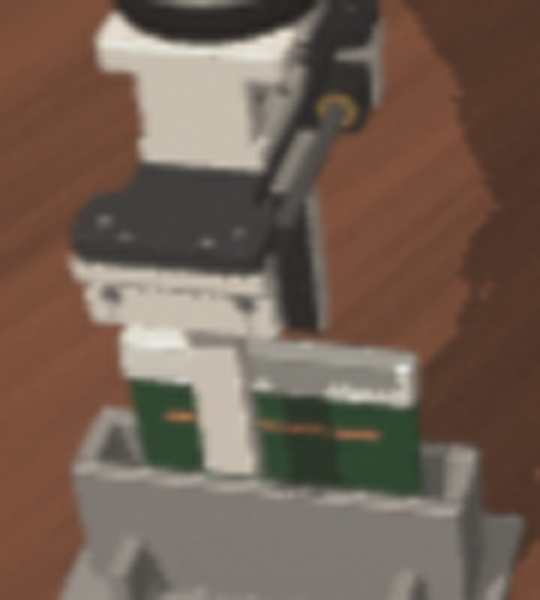

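Released; the board stands upright with the bar across (120–415, 330–400). Retreating straight up.

Emit:
send_rows(
  deltas=[
    [[0,0,-0.2,0,0,0],[0,0,-0.4,0,0,0],[0,0,-0.6,0,0,0],[0,0,-0.8,0,0,0],[0,0,-0.8,0,0,0],[0,0,-0.5,0,0,0],[0,0,-0.2,0,0,0]],
  ],
)

```text
clock: 11.9
eef_pos: [602.1, -217.8, 354.4]
eef_rot: [-3.133, 0.005, -2.708]
wrist_force: [-0.0, -0.2, 0.1]
finger_gap: 93.9
```

Emit:
send_rows(
  deltas=[
    [[0.25,0.7,0,0,0,0],[0.25,0.7,0,0,0,0],[0.25,0.7,0,0,0,0],[0.25,0.7,0,0,0,0],[0.25,0.7,0,0,0,0],[0.25,0.7,0,0,0,0],[0.1,0.3,0,0,0,0],[0,0,0,0,0,0]],
  ],
)

```text
clock: 12.7
eef_pos: [462.6, -76.8, 350.8]
eef_rot: [-3.133, 0.005, -2.709]
wrist_force: [-0.0, -0.2, 0.0]
finger_gap: 93.6
```

```bash
python3 -c "
from h import *
s=manip.read_state();print(s['clock'],s['eef_pos'],s['wrist_force'],s['finger_gap'])
c=snap('scene','scene10');t=snap('top','top10')
b=cv2.resize(c['frame'][130:250,160:270,::-1],None,fx=3.5,fy=3.5,interpolation=2)
a=cv2.resize(t['frame'][150:270,240:350,::-1],None,fx=3.5,fy=3.5,interpolation=2)
cv2.imwrite('pics/c10.png',np.hstack([a,b]))"
```

```text
12.7 [462.58172908 -76.8377308  350.83619315] [-0.03280894 -0.17363596  0.00273913] 93.55367229484348
```

View pics/c10.png

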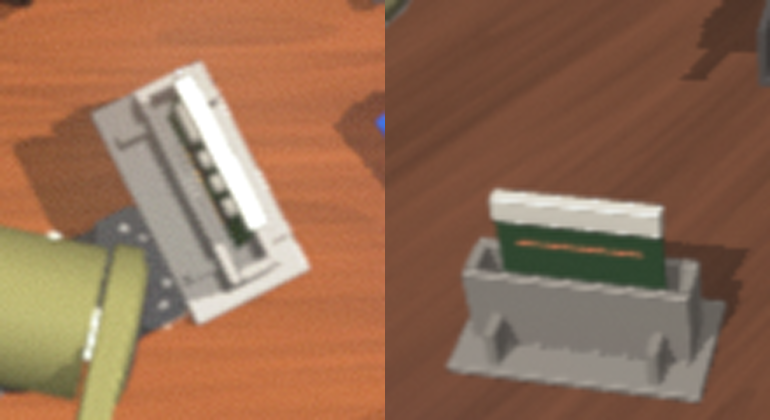

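View pics/scene10.png

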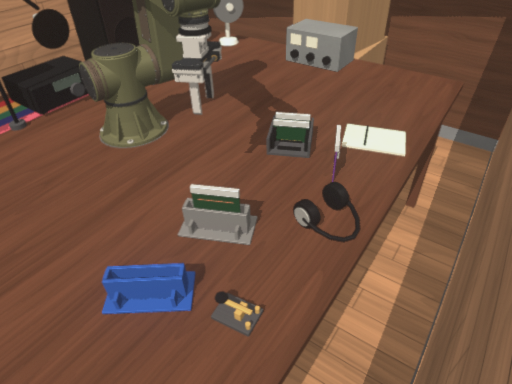

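The board stands in the grey trough, leaning little, and the two short boards remain in the rack. Last number checks: the bar's position at z≈138 against the trough, and the short boards' shift.

Run:
```python
from h import *
c=snap('scene','scene11');t=snap('top','top11')
a=load('scene10')['frame'].astype(int);b=c['frame'].astype(int)
print('stand region change',np.abs(a-b)[180:245,175:260].mean())
f=t['frame'].astype(int)
m=(f.min(2)>185).astype(np.uint8);m[:,:280]=0;m[:,330:]=0;m[:165]=0;m[250:]=0
n,l,s,ce=cv2.connectedComponentsWithStats(m);i=1+np.argmax(s[1:,4])
P=onz(t,np.argwhere(l==i)[:,::-1],137)[:,:2];print('bar',P.mean(0),s[i,4])
x=np.array([np.cos(.43),np.sin(.43)]);y=np.array([-x[1],x[0]])
for st in([600,-216.5],[601.7,-216.7]):d=P.mean(0)-st;print('long',d@x,'cross',d@y)
# short boards
def bars(fn):
    f=load(fn)['frame'].astype(int);m=(f.min(2)>170).astype(np.uint8);m[:,:90]=0;m[:,180:]=0;m[:180]=0;m[275:]=0
    n,l,s,ce=cv2.connectedComponentsWithStats(m);return [(ce[i].round(1).tolist(),int(s[i,4])) for i in range(1,n) if s[i,4]>60]
print(bars('top0'),bars('top11'))
```

```text
stand region change 1.8774660633484164
bar [ 573.14840917 -230.61798995] 736
long -30.29255419049469 cross -1.6391251040506492
long -31.754421804456204 cross -0.7486515899860056
[([139.1, 213.1], 304), ([126.4, 224.7], 251), ([109.7, 232.1], 292)] [([126.6, 224.2], 287), ([109.8, 232.2], 294)]
```

The short boards have not moved (under 1 px). The bar mask merged with the light stand, so I'll redo it with a higher threshold.

Run:
```python
from h import *
t=load('top11');f=t['frame'].astype(int)
x=np.array([np.cos(.43),np.sin(.43)]);y=np.array([-x[1],x[0]])
for th in(225,240):
    m=(f.min(2)>th).astype(np.uint8);m[:,:280]=0;m[:,330:]=0;m[:165]=0;m[250:]=0
    n,l,s,ce=cv2.connectedComponentsWithStats(m);i=1+np.argmax(s[1:,4])
    P=onz(t,np.argwhere(l==i)[:,::-1],137)[:,:2];e=np.linalg.eigvalsh(np.cov(P.T));d=P.mean(0)-[601,-216.7]
    print(th,s[i,4],np.sqrt(12*e),P.mean(0),'long',d@x,'cross',d@y)
```

```text
225 270 [ 14.51991401 120.16794703] [ 603.53984968 -222.08021892] long 0.06578019357891357 cross -5.94922389473277
240 233 [ 12.78763534 118.07420908] [ 603.53779967 -221.89954569] long 0.1392341954028113 cross -5.784143534724772
```

```bash
python3 -c "
from h import *
print(job.sign_off(), manip.read_state()['clock'])"
```

```text
the job is handed in; nothing more can be done
the job is handed in; nothing more can be done
```

The tall board now stands in the grey stand's trough. I gripped it by its top bar, slid it straight up out of the rack and lowered it to the trough floor. The wrist force read 29 N upward at the floor, so it was seated before I let go and moved the arm away. The job was handed in after about 13 s of the 45 s; sign-off gave no verdict.

**Last checks:**
- **Tall board:** the top bar sits about 0 mm lengthwise and 6 mm crosswise from the trough's centre, and the board is nearly upright. I did not measure its underside after release. It was about 3 mm or less off centre at the rim before insertion.
- **Short boards:** both bars stayed within 1 px of where they started in the top view.
- **Robot:** the arm is clear, with about 0 N on the wrist.

**Checks that disagreed or failed:**
- The two cameras differed by about 4 mm on the stand's position. I settled this by measuring the held board against the trough in the scene camera alone.
- The first bar measurement in the last check merged with the light stand and read 30 mm off. A stricter threshold gave the figures above, with a bar length of 120 mm, as it should be.

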